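# Pin the plates of a tart press into line

## Task

The die plate and cover plate on the tart press have slipped out of line with the bed. Take the tapered pin out of the wooden pin rest and press it steadily down through the three stacked holes, letting the taper pull the plates into line (do not push them by hand), until its collar sits fully home on the cover plate; never bear down on it with more than about 30 N. Then slide the forked keeper all the way in over the pin's collar, let go, and leave the other things as they are.

Things in the scene. Friction and masses are not known exactly. Their poses are not given: they have to be found in the camera images.
- press: Tart-shell press, fixed: grey base 270 x 200 x 16 mm, on it an aluminium bed, then die plate and cover plate (steel, 10 mm each). Origin: middle of the base's underside, nominally below the pin hole's axis. x runs from the keeper end towards the end with the large tart opening, z up. Nominal heights above the origin: bed top 72, die plate top 82, cover plate top 92, keeper plate 100 to 106 mm.
- hole (a point): Nominal pin axis at the nominal top of the cover plate, 92 mm above the press origin. Pin hole in bed and plates 27.4 mm across, bed hole 60 mm deep, so the tip bottoms on nothing. The bed with plates and keeper is packed up on the base and may truly stand up to 3 mm off in x and y and 7.5 mm lower to 2 mm higher (this point and the press pose do not show it): feel for it.
- cover_plate (a joint): Slide of the upper plate (cover plate, 175 x 100 x 10 mm) along the press's x: how far its pin hole is off the bed's hole, m; 0 = in line, plus = towards press +x. Starts about +4.5 to +7 mm. It rubs with about 3 N, and a spring pushes it back out of line, about 7 N when in line, so the held pin rubs too.
- die_plate (a joint): Slide of the lower plate (die plate, 175 x 124 x 10 mm) along the press's y: how far its pin hole is off the bed's hole, m; 0 = in line, plus = towards press +y. Starts about -4.5 to -7 mm. It rubs with about 3 N, and a spring pushes it back out of line, about 7 N when in line. Driving the pin down takes some 8 to 20 N before the collar bears.
- keeper (a joint): Dark steel forked plate, 6 mm thick, 40 mm wide, at the press's -x end; slides along press +x, about 2.5 N. 0 = drawn back (start; fork tips 30 mm short of hole axis), 0.030 m = in against its stop, fork (slot 18 mm) over the collar, 2 mm to spare; a pin not home blocks it. Push or pinch its upright tab: 12 mm (x) by 34 mm (y); drawn back, nominally centred at press x -88, y 0, z 106 to 134 mm.
- pin: Tapered steel pin, loose, 0.25 kg, upright in one hole of the rest, collar on the wood. Origin: centre of the collar's underside, z up to the knob. Below: straight shank 26 mm across to 28 mm down, taper to 7 mm across at 62 mm, tip 4 mm across at 66 mm. Above: collar 38 mm across, 6 mm thick; stem 13 mm across; round knob 24 mm across from 24 to 52 mm up, flat top. Home = collar flat on cover plate.
- pin_tip (a point): End of the pin's taper, 66 mm below the pin's origin.
- pin_rest: Fixed wooden rest, plate 90 x 190 x 10 mm with its top at 95 mm on four 12 mm legs near its corners. Origin: on the table below its middle. Two through holes 31 mm across at y = -50 and +50 mm of its own frame, holding the pin and the punch in either order.
- punch: Straight steel punch, not wanted: like the pin, but its shank is straight, 50 mm long, and its head is a flat disc 30 mm across, 20 to 30 mm above the collar's underside (origin). Leave it in the rest.
- tart_ring: Loose steel tart ring, 90 mm across, 25 mm tall, origin at centre of underside. Bystander.
- mould: Loose dark steel baking mould, 80 mm across, 30 mm tall, origin at centre of underside. Bystander.
- jar: Loose amber jar, 70 mm across, 110 mm tall, origin at centre of underside. Bystander.
- steel_cup: Loose steel cup, 84 mm across, 100 mm tall, origin at centre of underside. Bystander.
- brush: Loose pastry brush lying on the table. Bystander.
- spatula: Loose spatula lying on the table. Bystander.
Mind the look-alikes: they are no part of the job. Leave any blue or red look-alike of the pin alone.

How it is judged:
By the outcome, as a careful person would: the job done as asked, in the order asked, and still so for the second after the job is handed in, with the robot touching nothing.
It also fails if it takes over 67 s, if anything falls off the work surface, if the arm or the gripper's body presses on something with over 40 N, if the wrist force passes 120 N, or if a joint passes its speed limit or range.

## Robot

A 6-joint arm with a two-finger parallel gripper is mounted at the origin on the work surface. World frame = base frame: x ahead of the robot, y to its left, z up, the work surface at z = 0. Lengths are in m, angles in rad, forces in N, time in s.
With the tool pointing down it reaches from about 0.375 to 0.975 m from the base axis. Payload 3.8 kg.
Tool frame: the origin (TCP) lies midway between the tips of the shut fingers; the grasp point (between the pads) lies 19 mm behind it; z points along the fingers, y is the line along which they close (so a half turn about z gives the same grasp; the last joint's range is limited). The gripper opens to 85 mm and grips with 20 to 120 N. Pads are 22 mm wide; open, the fingers measure 114 mm over their backs; the gripper's body (76 mm by 85 mm) begins 54 mm behind the grasp point. The pads swing forward as they close: fully open they stand 13 mm farther back than shut.
Start: joints at [-1.188, 0.264, 1.604, -0, 1.274, -0.037], TCP at [0.275, -0.616, 0.231] pointing down, gripper open.
Joint ranges: [-2.63, 2.63], [-0.94, 2.18], [0.31, 2.57], [-1.31, 4.45], [0, 2.66], [-2.55, 2.55]. Speed limits (rad/s): [2.57, 2.57, 3.14, 3.14, 3.14, 3.14].

## Interface

Orientations are given as a rotation vector (axis times angle).
In Python, from workcell import bot gives the robot as it stands.
- The arm moves only by the tool step_arm, never from a script. Its argument "motion" is a list of rows, each a list of 5 numbers: the finger opening in cm, from 0 to 8.54, then the shift along the tool's x, y, z in cm, then the turn about the tool's z in degrees. In form: [[claw, dx, dy, dz, twist], ...]. A call has 1 to 20 rows; each row is the pose to reach, as a shift and turn from the pose commanded when the call began, along the tool's axes at that moment; what a row does not reach only later rows make up. A row lasts 1/10 s, in which the tool goes at most 50 mm and 8.59 degrees, less where a joint would pass 70% of its speed; a pose out of reach is approached as far as the arm can. A call with a gripper value outside its range is refused whole. The fingers move at their own pace and stop on an object; "force" is the grip in N (left out, the last holds). Time passes only in rows, so rows that repeat a pose let the fingers close. It gives the time, the measured TCP pose, the force, the opening and the grip force at its end, in the units of the state.
- bot.read_state(): the state, without advancing time (a new reading comes with each control period).
- bot.read_camera(name): name is "scene" or "side" or "wrist"; returns (picture, depth): 384x512x3 uint8, red, green, blue; 384x512 float32, m along the optical axis (not along the pixel's ray), 0 where there is no reading.
- bot.calibration(name): a dict with "mtx" (3x3 intrinsics, pixels), "origin" and "orientation" of the camera in the world; the wrist camera has in their place "T_tool_cam" (4x4, takes a point from camera to tool coordinates, whose origin is the TCP and whose axes are the flange's). Camera axes: x right, y up, looking along -z (the intrinsics and any distortion apply to the point x, -y, -z); pixel columns grow to the right and rows downward; lengths in m; the calibration is good to about 2 mm. A picture is of the moment at which its call begins: read the wrist's pose just before it. calibration takes no time and is no camera call.
- bot.finish_job(): hands the job in; it is judged then, once.
The state is a dict: "time": time; "q": joint angles; "joint_vel": joint speeds; "joint_torque": joint torques, N m; "tool_pos": TCP position; "tcp_rot": TCP orientation; "wrist_force": force on the tool from outside, world axes, zero at the start; "torque": the same for the moment, N m; "width": opening from 0.0 (shut) to 1.0 (fully open); "grip_force": force on a finger pad.
Only numpy, scipy, OpenCV 4.12 (cv2) and the standard library are available. Lean on these libraries where they do the work, as an engineer would, in place of code of your own. Each camera call takes 0.05 s, during which the arm holds its last target. There are 200 camera calls.

## Working session

There is one attempt and no reset: what is moved stays moved. The work goes in short steps, Python scripts to look and compute and a tool call to move; the robot and the scene stay as the last step left them, time stands still between calls to the robot, and variables do not carry over. Pictures are saved under pics/ and viewed, at most 10 in all, crops included, and the job is handed in when it is done.

Besides the shell and the picture viewer there is one more tool, called by a JSON object that holds its "name" and its "arguments". step_arm: Moves the arm, as the interface text tells. Its arguments: {"type":"object","properties":{"motion":{"type":"array","items":{"type":"array","items":{"type":"number"}}},"force":{"type":"number"}},"required":["motion"]}

```bash
mkdir -p pics
cat > h.py <<'E'
import numpy as np, cv2
from workcell import bot
from scipy.spatial.transform import Rotation as R
def cam(name):
    c=bot.calibration(name); K=np.array(c["mtx"])
    if name=="wrist":
        s=bot.read_state(); T=np.eye(4); T[:3,:3]=R.from_rotvec(s["tcp_rot"]).as_matrix(); T[:3,3]=s["tool_pos"]
        T=T@np.array(c["T_tool_cam"])
    else:
        T=np.eye(4); o=np.array(c["orientation"]); T[:3,:3]=o if o.shape==(3,3) else R.from_rotvec(o).as_matrix(); T[:3,3]=c["origin"]
    return K,T,c
def cloud(name,d,K,T):
    v,u=np.mgrid[:d.shape[0],:d.shape[1]]
    p=np.stack([(u-K[0,2])/K[0,0]*d,-(v-K[1,2])/K[1,1]*d,-d],-1)
    return p@T[:3,:3].T+T[:3,3]
def plane(K,T,u,v,z):
    r=T[:3,:3]@np.array([(u-K[0,2])/K[0,0],-(v-K[1,2])/K[1,1],-1.0]); return T[:3,3]+r*(z-T[2,3])/r[2]
def grab(name):
    K,T,c=cam(name); im,d=bot.read_camera(name)
    cv2.imwrite(f"pics/{name}_{bot.read_state()['time']:.2f}.png",im[:,:,::-1]); return im,d,K,T,c
E
python3 - <<'E'
from h import *
ims=[]
for n in("scene","side"):
    im,d,K,T,c=grab(n); np.savez(f"{n}.npz",im=im,d=d,K=K,T=T); ims.append(im); print(n,{k:np.round(v,3).tolist() if not isinstance(v,str) else v for k,v in c.items()}); print((d>0).mean())
cv2.imwrite("pics/both.png",cv2.resize(np.vstack(ims),(800,1200))[:, :, ::-1])
for i,n in enumerate(("scene","side")): cv2.imwrite(f"pics/{n}_big.png",cv2.resize(ims[i],(800,600))[:,:,::-1])
print(bot.read_state())
E
```

```text
scene {'mtx': [[390.641, 0.0, 253.715], [0.0, 390.641, 193.68], [0.0, 0.0, 1.0]], 'origin': [1.224, -0.369, 0.695], 'orientation': [0.831, 0.496, 0.942]}
0.9961191813151041
side {'mtx': [[418.902, 0.0, 254.687], [0.0, 418.902, 189.671], [0.0, 0.0, 1.0]], 'origin': [0.474, 1.024, 0.717], 'orientation': [0.077, -1.475, -2.726]}
0.996185302734375
{'time': 0.1, 'q': array([-1.18791764e+00,  2.64685047e-01,  1.60522833e+00, -1.22188609e-05,
        1.27371374e+00, -3.68798259e-02]), 'joint_vel': array([ 0.00170037, -0.00140701, -0.00372912, -0.00138377, -0.00205896,
       -0.00028597]), 'joint_torque': array([ 2.79432570e-04, -5.16709685e+01, -3.68588483e+01, -1.21987813e-05,
        6.29872695e-03, -7.81984568e-06]), 'tool_pos': array([ 0.27485004, -0.61578642,  0.23008658]), 'tcp_rot': array([-3.07069442e+00, -6.54113467e-01,  5.67816031e-04]), 'wrist_force': array([0.2357876 , 0.7003695 , 0.81078134]), 'torque': array([0.05479099, 0.02402864, 0.02441038]), 'grip_force': 0.0, 'width': 0.9996241434941652}
```

View pics/scene_big.png

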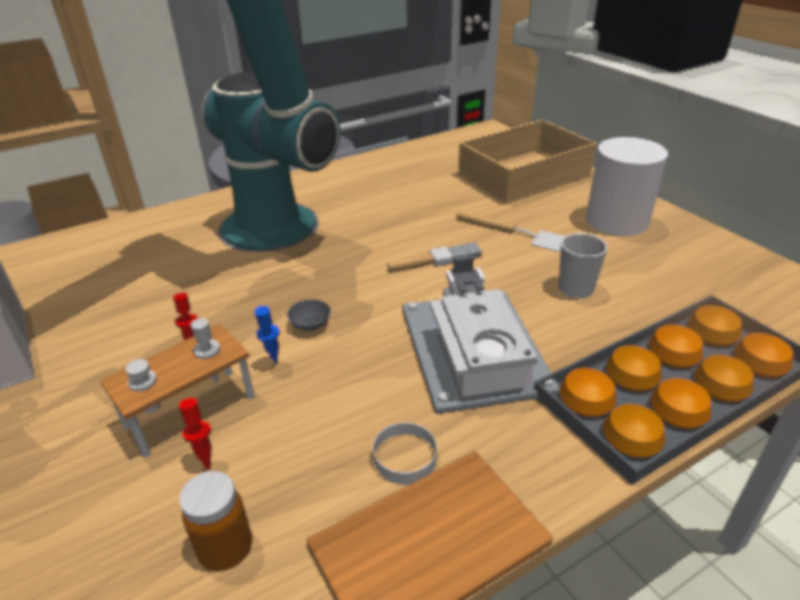

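View pics/side_big.png

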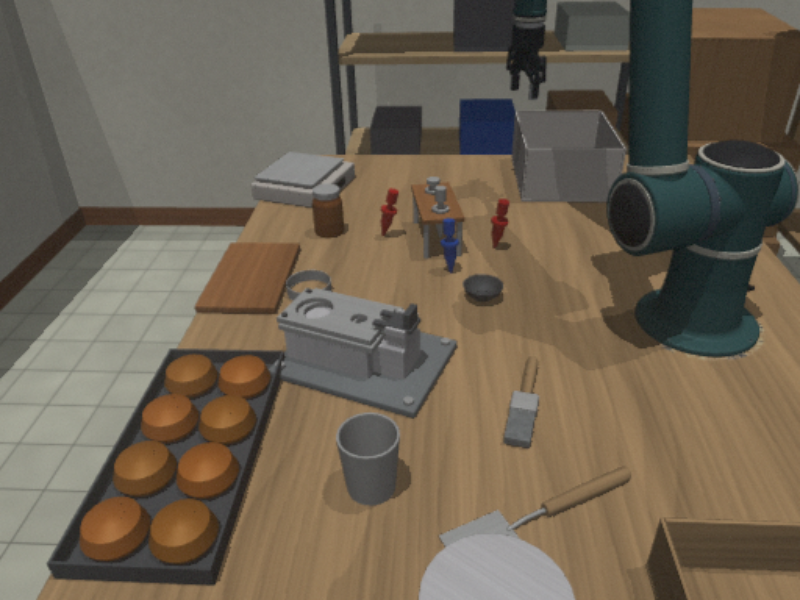

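The scene view shows two grey objects in the wooden rest. The one at about (137,372) is low with a flat disc, so it is the punch. The one at (203,335) has a tall round knob, so it is the pin. The red ones (183,315) and (195,435) and the blue one (266,335) are decoys. The press is at about (480,345), with the keeper at (465,275).

Run:
```python
from h import *
for n in("scene","side"):
    z=np.load(f"{n}.npz"); P=cloud(n,z["d"],z["K"],z["T"]); im=z["im"].astype(int); hsv=cv2.cvtColor(z["im"],cv2.COLOR_RGB2HSV)
    print(n,"table z",np.median(P[(P[...,0]>.4)&(P[...,0]<.6)&(abs(P[...,2])<.02)&(abs(P[...,1])<.2)][:,2]))
    sat=hsv[...,1]
    # rest plate: saturated wood at z .085-.105
    m=(P[...,2]>.087)&(P[...,2]<.103)&(sat>90)&(P[...,1]<-.2)&(P[...,1]>-.7)&(P[...,0]>.2)&(P[...,0]<.9)
    k,l,st,ce=cv2.connectedComponentsWithStats(m.astype(np.uint8)); i=1+np.argmax(st[1:,4]); q=P[l==i]
    r=cv2.minAreaRect(q[:,:2].astype(np.float32)*1000); print("rest",st[i],q[:,2].mean(),r)
    b=q[:,:2].mean(0)
    near=(np.hypot(P[...,0]-r[0][0]/1000,P[...,1]-r[0][1]/1000)<.11)&(P[...,2]>.108)&(P[...,2]<.18)&(sat<80)
    k,l,st,ce=cv2.connectedComponentsWithStats(near.astype(np.uint8))
    for i in range(1,k):
        if st[i,4]>15:
            q=P[l==i]; t=q[q[:,2]>q[:,2].max()-.006]; print(" obj",ce[i].round(),st[i,4],"zmax",q[:,2].max().round(4),"xy all",q[:,:2].mean(0).round(4),"top",t.mean(0).round(4),t.min(0).round(4),t.max(0).round(4))
    # press cover
    pr=(P[...,0]>.3)&(P[...,0]<.9)&(P[...,1]>-.35)&(P[...,1]<.2)&(sat<70)
    for lo,hi in((.01,.022),(.08,.099),(.099,.109),(.118,.145)):
        m=pr&(P[...,2]>lo)&(P[...,2]<hi)
        k,l,st,ce=cv2.connectedComponentsWithStats(m.astype(np.uint8))
        for i in np.argsort(-st[1:,4])[:3]+1:
            if st[i,4]>25: q=P[l==i]; print(" press",lo,ce[i].round(),st[i,4],q.mean(0).round(4),cv2.minAreaRect(q[:,:2].astype(np.float32)*1000))
z=np.load("scene.npz")["im"]; s=np.load("side.npz")["im"]
a=cv2.resize(z[190:320,50:210],(400,325),interpolation=2); b=cv2.resize(z[150:270,250:360],(400,325),interpolation=2)
c=cv2.resize(s[180:265,170:300],(400,270),interpolation=2); d=cv2.resize(s[100:180,240:340],(400,270),interpolation=2)
cv2.imwrite("pics/crop.png",np.vstack([np.hstack([a,b]),np.hstack([c,d])])[:,:,::-1])
```

```text
scene table z 0.000716596264949354
rest [  64  207   96   61 1969] 0.09485581743786949 ((484.4573059082031, -318.94781494140625), (95.24586486816406, 190.02182006835938), 10.245382308959961)
 obj [129. 212.] 169 zmax 0.1502 xy all [ 0.4818 -0.2703] top [ 0.4777 -0.2696  0.1472] [ 0.4636 -0.2811  0.1446] [ 0.4896 -0.2589  0.1502]
 obj [ 88. 236.] 148 zmax 0.1276 xy all [ 0.4967 -0.368 ] top [ 0.4945 -0.3681  0.1251] [ 0.4764 -0.3823  0.1218] [ 0.5086 -0.3534  0.1276]
 press 0.01 [298. 237.] 1954 [0.6482 0.0835 0.0163] ((669.199462890625, 109.587646484375), (200.77882385253906, 423.0869140625), 74.69668579101562)
 press 0.01 [197. 199.] 150 [ 0.3722 -0.0649  0.0156] ((375.2200012207031, -66.36311340332031), (65.24615478515625, 40.666786193847656), 71.9465560913086)
 press 0.01 [258. 277.] 145 [ 0.7107 -0.0677  0.0159] ((718.2006225585938, -71.60206604003906), (86.12256622314453, 42.27073287963867), 59.34208297729492)
 press 0.08 [307. 210.] 2235 [0.6473 0.1119 0.0893] ((632.7321166992188, 121.3350830078125), (125.42046356201172, 211.0327911376953), 69.59536743164062)
 press 0.099 [298.
[... 1767 characters left out ...]
, 161.84603881835938), (62.407657623291016, 70.08210754394531), 71.66705322265625)
 press 0.099 [208. 125.] 47 [ 0.7348 -0.3236  0.1042] ((735.2039794921875, -324.5632629394531), (57.49372863769531, 28.02396583557129), 7.790639400482178)
 press 0.099 [281. 133.] 45 [ 0.4766 -0.2636  0.1026] ((477.3538818359375, -266.0947265625), (34.08641052246094, 38.13240051269531), 5.693997383117676)
 press 0.118 [262. 200.] 82 [0.5213 0.1749 0.13  ] ((521.5049438476562, 172.04119873046875), (36.604122161865234, 11.113389015197754), 67.35731506347656)
 press 0.118 [281. 125.] 44 [ 0.4775 -0.2611  0.1335] ((478.3141784667969, -261.00482177734375), (12.155943870544434, 21.93899154663086), 78.74834442138672)
```

View pics/crop.png

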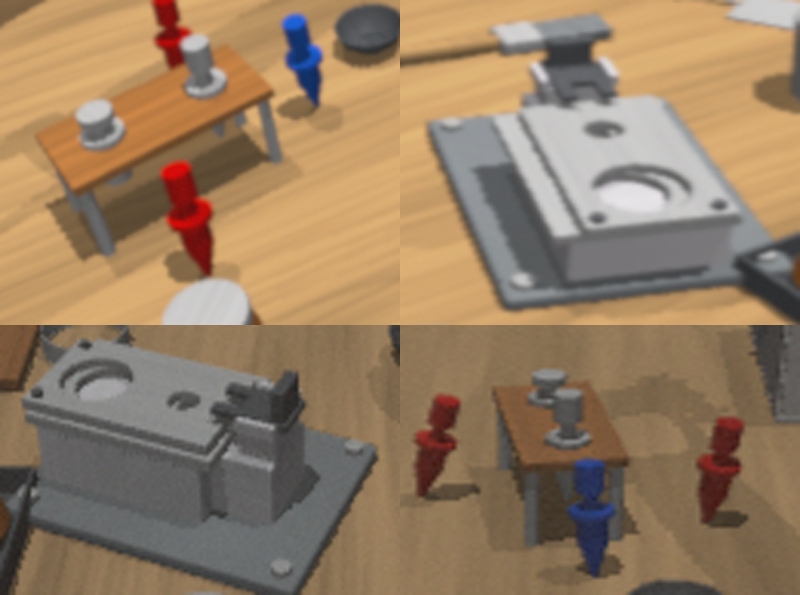

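The crop confirms it. The object at scene (129,212) in 512-pixel coordinates has the tall knob (top at z 0.147), so it is the pin. The flat disc at (88,236) is the punch. Next I'll get the decoy positions and plan a look at the press with the wrist camera.

Run:
```python
from h import *
z=np.load("scene.npz"); P=cloud("scene",z["d"],z["K"],z["T"]); h=cv2.cvtColor(z["im"],cv2.COLOR_RGB2HSV)
for n,m in(("red",(h[...,1]>180)&((h[...,0]<5)|(h[...,0]>175))),("blue",(h[...,1]>150)&(h[...,0]>105)&(h[...,0]<130))):
    m=m&(P[...,1]<0)&(P[...,0]>.2)&(P[...,0]<1)
    k,l,st,ce=cv2.connectedComponentsWithStats(m.astype(np.uint8))
    for i in range(1,k):
        if st[i,4]>30: q=P[l==i]; print(n,ce[i].round(),q.mean(0).round(3),q.min(0).round(3),q.max(0).round(3))
print(np.round(bot.calibration("wrist")["T_tool_cam"],4),bot.calibration("wrist")["mtx"])
for n,(u,v) in (("scene",(307,198)),("side",(185*.64,0))):
    if n=="scene": print("hole",plane(z["K"],z["T"],u,v,.092))
s=bot.read_state(); print(R.from_rotvec(s["tcp_rot"]).as_matrix().round(4))
```

```text
red [117. 201.] [ 0.356 -0.273  0.087] [ 0.337 -0.288  0.045] [ 0.37  -0.257  0.121]
red [125. 274.] [ 0.605 -0.327  0.078] [ 0.582 -0.344  0.009] [ 0.619 -0.31   0.119]
blue [171. 211.] [ 0.462 -0.17   0.08 ] [ 0.442 -0.184  0.017] [ 0.473 -0.153  0.12 ]
[[ 2.000e-04  9.596e-01  2.813e-01  7.160e-02]
 [ 1.000e+00 -5.000e-04  1.100e-03 -3.000e-04]
 [ 1.200e-03  2.813e-01 -9.596e-01 -1.427e-01]
 [ 0.000e+00  0.000e+00  0.000e+00  1.000e+00]] [[287.20154902   0.         253.05753356]
 [  0.         287.20154902 190.5747459 ]
 [  0.           0.           1.        ]]
hole [0.61363705 0.13824176 0.092     ]
[[ 9.132e-01  4.075e-01 -8.000e-04]
 [ 4.075e-01 -9.132e-01  1.900e-03]
 [ 1.000e-04 -2.000e-03 -1.000e+00]]
```

{"name": "step_arm", "arguments": {"motion": [[6,61,-55,2,-135],[6,61,-55,2,-135],[6,61,-55,2,-135],[6,61,-55,2,-135],[6,61,-55,2,-135],[6,61,-55,2,-135],[6,61,-55,2,-135],[6,61,-55,2,-135],[6,61,-55,2,-135],[6,61,-55,2,-135],[6,61,-55,2,-135],[6,61,-55,2,-135],[6,61,-55,2,-135],[6,61,-55,2,-135],[6,61,-55,2,-135],[6,61,-55,2,-135],[6,61,-55,2,-135],[6,61,-55,2,-135],[6,61,-55,2,-135],[6,61,-55,2,-135]], "force": 80}}

```text
time: 2.1
tool_pos: [0.6073, 0.133, 0.211]
tcp_rot: [-0.574, -3.088, 0.002]
wrist_force: [-0.1, 0.4, -1.4]
width: 0.704
grip_force: 0.0
```

Run:
```python
from h import *
import time
im,d,K,T,c=grab("wrist"); np.savez("wrist.npz",im=im,d=d,K=K,T=T)
cv2.imwrite("pics/w_big.png",cv2.resize(im,(800,600),interpolation=2)[:,:,::-1])
s=bot.read_state(); print(s["time"],s["tool_pos"],R.from_rotvec(s["tcp_rot"]).as_matrix().round(4),s["q"].round(2),s["joint_vel"].round(3))
P=cloud("w",d,K,T)
for lo,hi in((.01,.022),(.08,.099),(.099,.109),(.118,.145)):
    m=(P[...,2]>lo)&(P[...,2]<hi)
    k,l,st,ce=cv2.connectedComponentsWithStats(m.astype(np.uint8))
    for i in np.argsort(-st[1:,4])[:3]+1:
        if st[i,4]>60: q=P[l==i]; print(" press",lo,ce[i].round(),st[i],q.mean(0).round(4),np.median(q[:,2]).round(4),cv2.minAreaRect(q[:,:2].astype(np.float32)*1000))
```

```text
2.15 [0.60745476 0.13286871 0.21120652] [[-9.332e-01  3.595e-01 -5.000e-04]
 [ 3.595e-01  9.332e-01 -6.000e-04]
 [ 3.000e-04 -7.000e-04 -1.000e+00]] [ 0.18  0.18  1.75 -0.    1.22 -1.03] [-0.006 -0.006  0.     0.001 -0.003 -0.002]
 press 0.01 [261. 103.] [  163    38   186   203 14992] [0.543 0.168 0.016] 0.016 ((586.927490234375, 145.25833129882812), (200.4920196533203, 236.46621704101562), 69.58634185791016)
 press 0.01 [120. 365.] [  89  342   55   42 1374] [ 0.8133 -0.1572  0.0172] 0.0175 ((815.7393798828125, -161.58609008789062), (47.586971282958984, 112.22147369384766), 20.612789154052734)
 press 0.01 [427. 214.] [339 183 173  63 901] [0.7399 0.315  0.0161] 0.0161 ((739.722412109375, 313.61297607421875), (220.80528259277344, 2.543600559234619), 89.91937255859375)
 press 0.08 [252. 211.] [  184   129   133   174 18204] [0.6342 0.1216 0.0889] 0.0912 ((643.7005615234375, 117.77493286132812), (124.27203369140625, 181.2298583984375), 69.61292266845703)
 press 0.08 [504.  34.] [494   0  18  69 896] [0.5613 0.3745 0.0883] 0.0881 ((563.7815551757812, 376.4956359863281), (13.295780181884766, 54.813026428222656), 88.1150131225586)
 press 0.099 [257. 108.] [ 222   64   72   86 3477] [0.543  0.1621 0.1056] 0.1057 ((543.1697387695312, 161.87689208984375), (57.95016098022461, 68.01148223876953), 69.13804626464844)
 press 0.118 [258.  75.] [234  65  48  20 886] [0.5214 0.1701 0.1329] 0.1334 ((521.0175170898438, 170.07501220703125), (33.8369140625, 12.162772178649902), 70.67047882080078)
```

View pics/w_big.png

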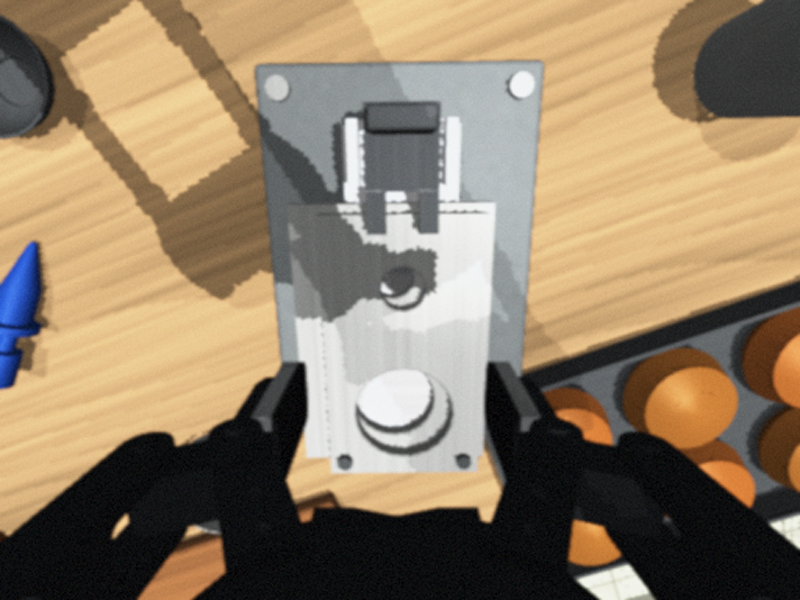

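The wrist view shows the press upright in frame: keeper tab at (401,117), fork tips at v≈233 and cover hole at (403,289). The shadowed die hole can be seen inside it, offset. The press x axis is near -20.4°. Now I'll measure the hole and the fork tips.

Run:
```python
from h import *
z=np.load("wrist.npz"); K,T=z["K"],z["T"]; P=cloud("w",z["d"],K,T)
a=np.radians(-20.4); ex=np.array([np.cos(a),np.sin(a)]); ey=np.array([-ex[1],ex[0]]); tab=np.array([.5212,.1701]); O=tab+88e-3*ex
L=np.stack([(P[...,:2]-O)@ex,(P[...,:2]-O)@ey,P[...,2]],-1)*1000
print("O",O)
c=(L[...,2]>84)&(abs(L[...,0]-5)<50)&(L[...,0]>-22)&(abs(L[...,1])<40)&(L[...,2]<99)
print("cover z",np.median(L[...,2][c]), "L/R edges")
m=(abs(L[...,0]-5)<24)&(abs(L[...,1])<22)
def ray(pts,zz): 
    q=np.array([plane(K,T,u,v,zz)[:2] for u,v in pts]); return np.stack([(q-O)@ex,(q-O)@ey],-1)*1000
for th in (84,87,90):
    # pixel hole: not top, around the centre pixel
    top=(L[...,2]>th).astype(np.uint8); win=np.zeros_like(top); win[160:205,232:284]=1
    k,l,st,ce=cv2.connectedComponentsWithStats(((1-top)&win)); i=1+np.argmax(st[1:,4])
    cn=max(cv2.findContours((l==i).astype(np.uint8),0,1)[0],key=cv2.contourArea)[:,0,:]
    q=ray(cn,.0915); print(th,st[i],ce[i],"circle",cv2.minEnclosingCircle(q.astype(np.float32)),"mean",ray([ce[i]],.0915),"ext",q.min(0),q.max(0))
    lv=L[...,2][l==i]; print(np.percentile(lv,[5,25,50,75,95]))
k=(L[...,2]>101)&(L[...,2]<110)&(L[...,0]<-15)&(abs(L[...,1])<40)
q=L[k]; print("keeper z",np.median(q[:,2]),"x",np.percentile(q[:,0],[.5,99,99.7]),"y",np.percentile(q[:,1],[1,99]))
f=q[(q[:,0]>-40)]; print("fork y hist",np.histogram(f[:,1],np.arange(-24,25,2)))
f=q[(q[:,0]>-85)&(q[:,0]<-60)];print("kbody y",np.percentile(f[:,1],[1,99]))
b=(L[...,2]>12)&(L[...,2]<20)&(abs(L[...,0])<140)&(abs(L[...,1])<110); q=L[b]; print("base x",q[:,0].min(),"y",np.percentile(q[:,1],[.3,99.7]))
t=(L[...,2]>128)&(abs(L[...,1])<30);q=L[t&(L[...,0]<0)&(L[...,0]>-110)];print("tab",np.percentile(q,[1,99],axis=0),np.median(q[:,2]))
```

```text
O [0.60368082 0.13942566]
cover z 91.52874913996939 L/R edges
84 [244 171  28  26 564] [257.71453901 183.27659574] circle ((3.3473591804504395, 0.050365474075078964), 13.105732917785645) mean [[3.43596303 0.04181909]] ext [ -8.43422879 -12.93492051] [16.03494016 12.59650289]
[16.22697896 45.60149181 73.95117479 81.38433712 82.51320223]
87 [244 171  28  27 591] [257.74111675 183.72588832] circle ((4.029240608215332, 0.08190374076366425), 13.296496391296387) mean [[3.87481209 0.06404633]] ext [ -8.43422879 -12.9543995 ] [17.02670704 12.60905504]
[16.293955   46.72088234 76.66296927 81.56366438 83.8454831 ]
90 [244 171  29  28 623] [257.75922953 184.16051364] circle ((4.655666828155518, -0.19981928169727325), 13.814826965332031) mean [[4.29963401 0.07839083]] ext [ -8.43422879 -12.99347556] [17.98918449 13.53557208]
[16.3252782  49.12026429 78.79120514 81.77117199 87.00441199]
keeper z 105.8006867155879 x [-97.96461739 -31.65308001 -30.80398655] y [-28.26374079  28.45560714]
fork y hist (array([ 0,  0, 21, 28, 27, 21, 27, 17,  0,  0,  0,  0,  0,  0,  0,  0, 22,
       22, 24, 31, 22, 25,  3,  0]), array([-24, -22, -20, -18, -16, -14, -12, -10,  -8,  -6,  -4,  -2,   0,
         2,   4,   6,   8,  10,  12,  14,  16,  18,  20,  22,  24]))
kbody y [-28.45336686  28.52547259]
base x -135.83412874934245 y [-99.30295625  98.79735322]
tab [[-91.53540171 -29.33332487 132.76516657]
 [ -2.59338154  29.13618943 353.697788  ]] 296.26553431382615
```

{"name": "step_arm", "arguments": {"motion": [[6,-2.2,-42.1,-3,-0.7],[6,-2.2,-42.1,-3,-0.7],[6,-2.2,-42.1,-3,-0.7],[6,-2.2,-42.1,-3,-0.7],[6,-2.2,-42.1,-3,-0.7],[6,-2.2,-42.1,-3,-0.7],[6,-2.2,-42.1,-3,-0.7],[6,-2.2,-42.1,-3,-0.7],[6,-2.2,-42.1,-3,-0.7],[6,-2.2,-42.1,-3,-0.7],[6,-2.2,-42.1,-3,-0.7],[6,-2.2,-42.1,-3,-0.7]]}}

```text
time: 3.35
tool_pos: [0.4777, -0.266, 0.2412]
tcp_rot: [-0.553, -3.092, -0.001]
wrist_force: [-0.1, 0.6, 0.7]
width: 0.701
grip_force: 0.0
```

Run:
```python
from h import *
im,d,K,T,c=grab("wrist"); s=bot.read_state(); M=R.from_rotvec(s["tcp_rot"]).as_matrix()
cv2.imwrite("pics/w2.png",cv2.resize(im,(800,600),interpolation=2)[:,:,::-1])
print(s["time"],s["tool_pos"],M.round(4),s["q"].round(2),s["joint_vel"].round(3),s["wrist_force"])
P=cloud("w",d,K,T); hs=cv2.cvtColor(im,cv2.COLOR_RGB2HSV)
near=np.hypot(P[...,0]-.4765,P[...,1]+.268)<.04
for lo,hi in((.140,.155),(.097,.106),(.118,.130)):
    m=near&(P[...,2]>lo)&(P[...,2]<hi)
    if lo<.1: m&=hs[...,1]<80
    k,l,st,ce=cv2.connectedComponentsWithStats(m.astype(np.uint8))
    i=1+np.argmax(st[1:,4]); q=P[l==i]; z=np.median(q[:,2])
    cn=max(cv2.findContours((l==i).astype(np.uint8),0,1)[0],key=cv2.contourArea)[:,0,:]
    w=np.array([plane(K,T,u,v,z)[:2] for u,v in cn],np.float32)*1000
    (x,y),r=cv2.minEnclosingCircle(w); print(lo,z,st[i],"circ",x,y,r,"cm",q.mean(0).round(4)); 
    g=np.array([x/1000,y/1000,.116])-s["tool_pos"]; print("tool delta mm",(M.T@g*1000).round(1))
```

```text
3.4 [ 0.47791943 -0.26562952  0.2411454 ] [[-9.384e-01  3.455e-01 -1.000e-04]
 [ 3.455e-01  9.384e-01  5.000e-04]
 [ 3.000e-04  4.000e-04 -1.000e+00]] [-0.55  0.02  1.87  0.    1.26 -1.77] [ 0.013  0.004 -0.004 -0.003 -0.002 -0.001] [ 0.00440566  0.6550791  -0.11516677]
0.14 0.1468791100324835 [235 177  27  29 614] circ 474.6751708984375 -268.65155029296875 12.658339500427246 cm [ 0.4747 -0.2688  0.1467]
tool delta mm [  2.   -4.  125.1]
0.097 0.10087894505075506 [231 161  37  31 519] circ 475.0860595703125 -268.7723388671875 18.946550369262695 cm [ 0.4688 -0.2662  0.1008]
tool delta mm [  1.5  -4.  125.1]
0.118 0.12411335593294168 [237 172  25  13  64] circ 472.7070007324219 -267.52325439453125 11.365333557128906 cm [ 0.467  -0.2645  0.1244]
tool delta mm [  4.2  -3.6 125.1]
```

View pics/w2.png

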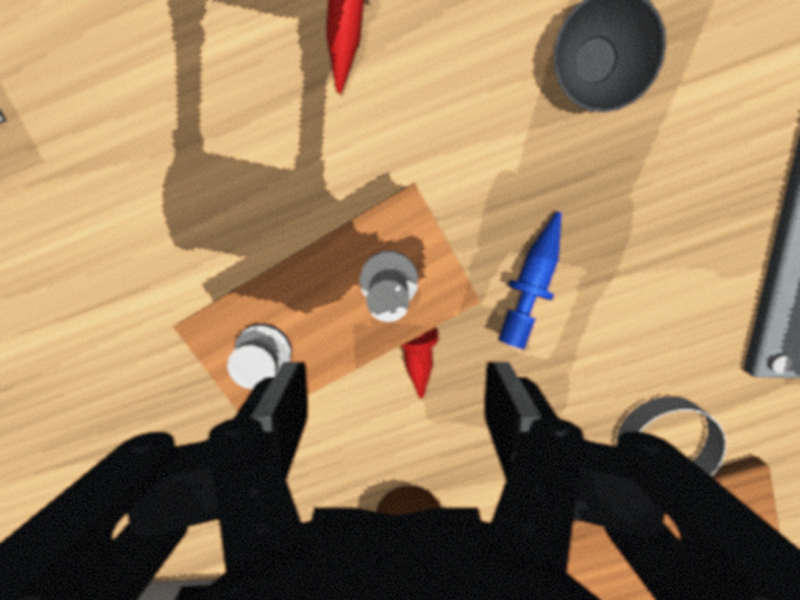

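The knob is at (389,296) and the punch is at lower left (252,360), so the way is clear around the pin. The collar and knob agree on (0.4748, -0.2687), and the 12.7 and 18.9 mm radii match the given sizes. I'll grasp it.

{"name": "step_arm", "arguments": {"motion": [[6,0.2,-0.4,4,0],[6,0.2,-0.4,8,0],[6,0.2,-0.4,10.5,0],[6,0.2,-0.4,12,0],[6,0.2,-0.4,12.7,0],[6,0.2,-0.4,12.7,0],[6,0.2,-0.4,12.7,0],[1.5,0.2,-0.4,12.7,0],[1.5,0.2,-0.4,12.7,0],[1.5,0.2,-0.4,12.7,0],[1.5,0.2,-0.4,12.7,0],[1.5,0.2,-0.4,12.7,0],[1.5,0.2,-0.4,12.7,0],[1.5,0.2,-0.4,12.7,0],[1.5,0.2,-0.4,12.7,0]], "force": 80}}

```text
time: 4.9
tool_pos: [0.4756, -0.2701, 0.1157]
tcp_rot: [0.552, 3.091, -0.001]
wrist_force: [-0.4, 1.5, 5.7]
width: 0.256
grip_force: 78.0
```

{"name": "step_arm", "arguments": {"motion": [[1.5,0,0,-1,0],[1.5,0,0,-3,0],[1.5,0,0,-6,0],[1.5,0,0,-10,0],[1.5,0,0,-13,0],[1.5,0,0,-13,0],[1.5,0,0,-13,0]]}}

```text
time: 5.6
tool_pos: [0.4746, -0.2697, 0.2444]
tcp_rot: [0.552, 3.092, -0.001]
wrist_force: [-0.8, 0.3, -3.4]
width: 0.258
grip_force: 78.5
```

Run:
```python
from h import *
im,d,K,T,c=grab("side"); s=bot.read_state(); M=R.from_rotvec(s["tcp_rot"]).as_matrix()
im2,d2,K2,T2,_=grab("scene")
print(s["time"],s["tool_pos"],M.round(4),s["wrist_force"],s["width"])
out=[]
for i,dd,k,t in((im,d,K,T),(im2,d2,K2,T2)):
    p=np.linalg.inv(t)@np.r_[s["tool_pos"]-[0,0,.04],1]; u=int(k[0,0]*p[0]/-p[2]+k[0,2]); v=int(-k[1,1]*p[1]/-p[2]+k[1,2])
    out.append(cv2.resize(i[v-50:v+50,u-50:u+50],(400,400),interpolation=2))
    P=cloud("",dd,k,t); m=(np.hypot(P[...,0]-s["tool_pos"][0],P[...,1]-s["tool_pos"][1])<.05)&(P[...,2]>.11)&(P[...,2]<s["tool_pos"][2]-.004); m[:v-60]=0
    for z in np.arange(.15,.24,.01):
        q=P[m&(abs(P[...,2]-z)<.005)]
        if len(q)>3: print(round(z,3),len(q),q[:,:2].mean(0).round(4))
cv2.imwrite("pics/held.png",np.hstack(out)[:,:,::-1])
```

```text
5.65 [ 0.47378205 -0.26909845  0.24276934] [[-9.382e-01  3.461e-01 -2.100e-03]
 [ 3.461e-01  9.382e-01  1.300e-03]
 [ 2.400e-03  4.000e-04 -1.000e+00]] [-0.5176054  -0.41149331 -3.11685943] 0.2591519956519398
0.17 6 [ 0.4754 -0.2658]
0.18 11 [ 0.4759 -0.262 ]
0.19 16 [ 0.4761 -0.2611]
0.2 23 [ 0.4763 -0.26  ]
0.21 22 [ 0.4765 -0.2589]
0.22 20 [ 0.477  -0.2596]
0.23 51 [ 0.4758 -0.2621]
0.16 6 [ 0.4773 -0.2694]
0.17 16 [ 0.4785 -0.2689]
0.18 21 [ 0.4809 -0.2694]
0.19 32 [ 0.4831 -0.2708]
0.2 48 [ 0.4835 -0.2697]
0.21 50 [ 0.4836 -0.2701]
0.22 30 [ 0.4863 -0.2707]
0.23 138 [ 0.4791 -0.2692]
```

View pics/held.png

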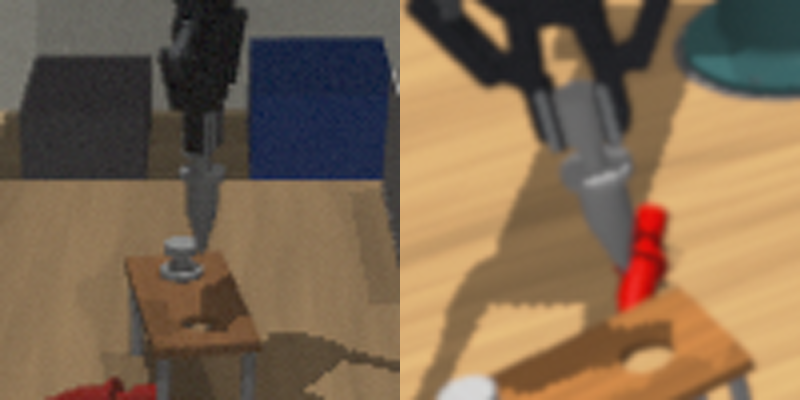

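{"name": "step_arm", "arguments": {"motion": [[1.5,2,42.8,0,0],[1.5,2,42.8,0,0],[1.5,2,42.8,0,0],[1.5,2,42.8,0,0],[1.5,2,42.8,0,0],[1.5,2,42.8,0,0],[1.5,2,42.8,0,0],[1.5,2,42.8,0,0],[1.5,2,42.8,0,0],[1.5,2,42.8,0,0],[1.5,2,42.8,0,0],[1.5,2,42.8,0,0],[1.5,2,42.8,2,0],[1.5,2,42.8,4,0],[1.5,2,42.8,5,0],[1.5,2,42.8,5.5,0],[1.5,2,42.8,5.5,0],[1.5,2,42.8,5.5,0]]}}

```text
time: 7.5
tool_pos: [0.6046, 0.1386, 0.1902]
tcp_rot: [0.553, 3.091, 0.001]
wrist_force: [0.5, 0.3, -2.4]
width: 0.256
grip_force: 79.1
```

```bash
cat > st.py <<'E'
from h import *
a=np.radians(-20.4); ex=np.array([np.cos(a),np.sin(a)]); ey=np.array([-ex[1],ex[0]]); O=np.array([.6037,.1394])
def st():
    bot.read_camera("wrist"); s=bot.read_state(); p=s["tool_pos"]; f=s["wrist_force"]; d=(p[:2]-O)*1000
    print("t",s["time"],"press xy mm",(d@ex).round(2),(d@ey).round(2),"collar z",round(p[2]*1000-20.7,1),"F press",(f[:2]@ex).round(1),(f[:2]@ey).round(1),f[2].round(1),"tau",s["torque"].round(2),"w",s["width"].round(3),s["grip_force"],"rot",(R.from_rotvec(s["tcp_rot"]).as_matrix()[:,2]).round(4))
if __name__=="__main__": st()
E
python3 st.py
```

```text
Traceback (most recent call last):
  File "st.py", line 6, in <module>
    if __name__=="__main__": st()
                             ~~^^
  File "st.py", line 5, in st
    print("t",s["time"],"press xy mm",(d@ex).round(2),(d@ey).round(2),"collar z",round(p[2]*1000-20.7,1),"F press",(f[:2]@ex).round(1),(f[:2]@ey).round(1),f[2].round(1),"tau",s["torque"].round(2),"w",s["width"].round(3),s["grip_force"],"rot",(R.from_rotvec(s["tcp_rot"]).as_matrix()[:,2]).round(4))
                                                                                                                                                                                                        ^^^^^^^^^^^^^^^^
AttributeError: 'float' object has no attribute 'round'
```

{"name": "step_arm", "arguments": {"motion": [[1.5,0.1,0.04,0.7,0],[1.5,0.1,0.04,1.4,0],[1.5,0.1,0.04,2,0],[1.5,0.1,0.04,2.5,0],[1.5,0.1,0.04,2.8,0],[1.5,0.1,0.04,3,0],[1.5,0.1,0.04,3,0],[1.5,0.1,0.04,3,0]]}}

```text
time: 8.35
tool_pos: [0.6035, 0.1396, 0.1594]
tcp_rot: [0.552, 3.092, 0.0]
wrist_force: [-0.5, 0.5, -1.6]
width: 0.26
grip_force: 79.1
```

```bash
sed -i 's/s\["width"\].round(3)/round(s["width"],3)/' st.py; python3 st.py
```

```text
t 8.4 press xy mm -0.2 0.15 collar z 138.9 F press 0.2 0.9 -2.2 tau [ 0.    0.02 -0.01] w 0.263 79.11436557769775 rot [ 5.e-04  1.e-04 -1.e+00]
```

{"name": "step_arm", "arguments": {"motion": [[1.5,0,0,0.15,0],[1.5,0,0,0.3,0],[1.5,0,0,0.45,0],[1.5,0,0,0.6,0],[1.5,0,0,0.75,0],[1.5,0,0,0.9,0],[1.5,0,0,1.0,0],[1.5,0,0,1.0,0]]}}

```text
time: 9.2
tool_pos: [0.6041, 0.1391, 0.1501]
tcp_rot: [0.552, 3.091, -0.001]
wrist_force: [1.6, -3.3, 3.0]
width: 0.256
grip_force: 79.8
```

```bash
python3 st.py
```

```text
t 9.25 press xy mm 0.46 -0.13 collar z 129.4 F press 2.2 -3.2 4.0 tau [-0.8  -0.27  0.01] w 0.257 79.82595920562744 rot [ 1.7e-03 -7.0e-04 -1.0e+00]
```

{"name": "step_arm", "arguments": {"motion": [[1.5,0,0,0.12,0],[1.5,0,0,0.24,0],[1.5,0,0,0.36,0],[1.5,0,0,0.48,0],[1.5,0,0,0.6,0],[1.5,0,0,0.7,0],[1.5,0,0,0.8,0],[1.5,0,0,0.8,0]]}}

```text
time: 10.05
tool_pos: [0.6048, 0.1387, 0.1435]
tcp_rot: [0.551, 3.089, -0.001]
wrist_force: [1.2, -6.3, 8.3]
width: 0.254
grip_force: 80.5
```

```bash
python3 st.py
```

```text
t 10.1 press xy mm 1.25 -0.22 collar z 122.8 F press 2.6 -5.4 9.5 tau [-1.23 -0.09  0.01] w 0.261 80.53637266159058 rot [ 0.0035 -0.0012 -1.    ]
```

{"name": "step_arm", "arguments": {"motion": [[1.5,0.04,0.01,0.12,0],[1.5,0.08,0.02,0.24,0],[1.5,0.1,0.03,0.36,0],[1.5,0.1,0.03,0.48,0],[1.5,0.1,0.03,0.6,0],[1.5,0.1,0.03,0.7,0],[1.5,0.1,0.03,0.8,0],[1.5,0.1,0.03,0.8,0]]}}

```text
time: 10.9
tool_pos: [0.6043, 0.1388, 0.1359]
tcp_rot: [0.551, 3.088, -0.002]
wrist_force: [-0.1, -7.9, 11.0]
width: 0.257
grip_force: 80.7
```

```bash
python3 st.py
```

```text
t 10.95 press xy mm 0.77 -0.36 collar z 115.2 F press 2.7 -7.5 11.6 tau [-1.6  -0.08  0.03] w 0.255 80.70193290710449 rot [ 0.0041 -0.0021 -1.    ]
```

{"name": "step_arm", "arguments": {"motion": [[1.5,0,0,0.12,0],[1.5,0,0.01,0.24,0],[1.5,0,0.02,0.36,0],[1.5,0,0.03,0.48,0],[1.5,0,0.03,0.6,0],[1.5,0,0.03,0.7,0],[1.5,0,0.03,0.8,0],[1.5,0,0.03,0.8,0]]}}

```text
time: 11.75
tool_pos: [0.6037, 0.1389, 0.1275]
tcp_rot: [0.551, 3.09, -0.003]
wrist_force: [-0.7, -7.7, 10.6]
width: 0.258
grip_force: 80.7
```

```bash
python3 st.py
```

```text
t 11.8 press xy mm 0.18 -0.43 collar z 106.8 F press 2.7 -8.2 11.0 tau [-1.7   0.12 -0.03] w 0.259 80.67178845405579 rot [ 0.0025 -0.0024 -1.    ]
```

Both plates are being drawn in and the pin is not on the bed yet. I'll keep pressing.

{"name": "step_arm", "arguments": {"motion": [[1.5,0,0,0.1,0],[1.5,0,0,0.2,0],[1.5,0,0,0.3,0],[1.5,0,0,0.4,0],[1.5,0,0,0.5,0],[1.5,0,0,0.5,0]]}}

```text
time: 12.4
tool_pos: [0.6037, 0.1389, 0.1223]
tcp_rot: [0.551, 3.09, -0.003]
wrist_force: [-0.0, -7.8, 10.6]
width: 0.256
grip_force: 80.7
```

```bash
python3 st.py
```

```text
t 12.45 press xy mm 0.16 -0.5 collar z 101.6 F press 2.8 -6.8 10.5 tau [-1.73  0.12  0.02] w 0.258 80.67116975784302 rot [ 0.0023 -0.0025 -1.    ]
```

{"name": "step_arm", "arguments": {"motion": [[1.5,0,0,0.1,0],[1.5,0,0,0.2,0],[1.5,0,0,0.3,0],[1.5,0,0,0.4,0],[1.5,0,0,0.5,0],[1.5,0,0,0.5,0]]}}

```text
time: 13.05
tool_pos: [0.6037, 0.1389, 0.1173]
tcp_rot: [0.551, 3.09, -0.003]
wrist_force: [-0.2, -9.0, 9.7]
width: 0.254
grip_force: 80.7
```

```bash
python3 st.py
```

```text
t 13.1 press xy mm 0.18 -0.54 collar z 96.6 F press 2.4 -8.0 9.3 tau [-1.65  0.19  0.04] w 0.257 80.67168474197388 rot [ 0.0023 -0.0025 -1.    ]
```

{"name": "step_arm", "arguments": {"motion": [[1.5,0,0,0.1,0],[1.5,0,0,0.2,0],[1.5,0,0,0.3,0],[1.5,0,0,0.35,0],[1.5,0,0,0.4,0],[1.5,0,0,0.4,0]]}}

```text
time: 13.7
tool_pos: [0.6038, 0.1388, 0.1134]
tcp_rot: [0.551, 3.09, -0.003]
wrist_force: [-1.0, -8.6, 10.3]
width: 0.256
grip_force: 80.7
```

```bash
python3 st.py
```

```text
t 13.75 press xy mm 0.2 -0.54 collar z 92.6 F press 2.2 -7.5 9.6 tau [-1.67  0.16  0.03] w 0.257 80.67281126976013 rot [ 0.0022 -0.0025 -1.    ]
```

{"name": "step_arm", "arguments": {"motion": [[1.5,0,0,0.05,0],[1.5,0,0,0.1,0],[1.5,0,0,0.15,0],[1.5,0,0,0.15,0]]}}

```text
time: 14.15
tool_pos: [0.6038, 0.1388, 0.1124]
tcp_rot: [0.551, 3.09, -0.003]
wrist_force: [-0.8, -8.1, 13.0]
width: 0.257
grip_force: 81.1
```

```bash
python3 st.py
```

```text
t 14.2 press xy mm 0.29 -0.52 collar z 91.7 F press 2.0 -8.8 12.6 tau [-1.66  0.35 -0.01] w 0.258 81.06973171234131 rot [ 0.0025 -0.0025 -1.    ]
```

{"name": "step_arm", "arguments": {"motion": [[1.5,0,0,0.05,0],[1.5,0,0,0.1,0],[1.5,0,0,0.1,0]]}}

```text
time: 14.5
tool_pos: [0.6039, 0.1388, 0.1123]
tcp_rot: [0.551, 3.09, -0.003]
wrist_force: [-3.6, -9.7, 16.5]
width: 0.26
grip_force: 81.6
```

```bash
python3 st.py
```

```text
t 14.55 press xy mm 0.39 -0.56 collar z 91.6 F press 1.4 -10.9 16.9 tau [-1.77  0.65  0.  ] w 0.257 81.61431670188904 rot [ 0.0027 -0.0026 -1.    ]
```

{"name": "step_arm", "arguments": {"motion": [[1.5,0,0,0.05,0],[1.5,0,0,0.1,0],[1.5,0,0,0.15,0],[1.5,0,0,0.15,0]]}}

```text
time: 14.95
tool_pos: [0.604, 0.1387, 0.1123]
tcp_rot: [0.551, 3.089, -0.003]
wrist_force: [-6.5, -10.8, 24.3]
width: 0.26
grip_force: 82.3
```

```bash
python3 st.py
```

```text
t 15.0 press xy mm 0.51 -0.51 collar z 91.6 F press -2.2 -12.1 23.6 tau [-1.81  1.14  0.04] w 0.253 82.3477292060852 rot [ 0.003  -0.0026 -1.    ]
```

{"name": "step_arm", "arguments": {"motion": [[1.5,0,0,-0.15,0],[1.5,0,0,-0.25,0],[6,0,0,-0.25,0],[6,0,0,-0.25,0],[6,0,0,-0.25,0],[6,0,0,-0.25,0],[6,0,0,-0.25,0],[6,0,0,-2,0],[6,0,0,-5,0],[6,0,0,-8,0],[6,0,0,-10,0],[6,0,0,-10,0],[6,0,0,-10,0]]}}

```text
time: 16.3
tool_pos: [0.6025, 0.1406, 0.207]
tcp_rot: [0.552, 3.092, 0.0]
wrist_force: [0.7, 0.2, -0.8]
width: 0.701
grip_force: 0.0
```

Run:
```python
from st import *
im,d,K,T,c=grab("wrist"); P=cloud("w",d,K,T); st()
ims,ds,Ks,Ts,_=grab("side"); im3,_,_,_,_=grab("scene")
L=np.stack([(P[...,:2]-O)@ex,(P[...,:2]-O)@ey,P[...,2]],-1)*1000
r=np.hypot(L[...,0],L[...,1])
m=(r<16)&(L[...,2]>135)&(L[...,2]<155); q=L[m]; print("knob",len(q),q.mean(0),np.median(q[:,2]),np.percentile(q[:,2],[5,95]))
m=(r<22)&(L[...,2]>94)&(L[...,2]<103); q=L[m]; print("collar",len(q),q.mean(0),np.median(q[:,2]))
m=(abs(L[...,1])<35)&(L[...,0]>20)&(L[...,0]<32)&(L[...,2]>85); print("cover",np.median(L[m][:,2]))
m=(L[...,2]>101)&(L[...,2]<110)&(L[...,0]<-35)&(L[...,0]>-80)&(abs(L[...,1])<18); print("keeper",np.median(L[m][:,2]))
a=cv2.resize(im[60:240,170:340],(400,424),interpolation=2); b=cv2.resize(ims[175:255,170:290],(400,267),interpolation=2); g=np.zeros((424-267,400,3),np.uint8)
cv2.imwrite("pics/home.png",np.hstack([a,np.vstack([b,g])])[:,:,::-1])
```

```text
t 16.4 press xy mm -2.53 0.05 collar z 184.4 F press -0.9 0.3 -0.3 tau [-0.01  0.01  0.03] w 0.7 0.0 rot [-3.3e-03 -6.0e-04 -1.0e+00]
knob 799 [ -0.8904439    0.15750424 143.16672813] 143.57106231540425 [139.15271336 144.58185523]
collar 663 [-7.01831604  0.12884713 97.5769013 ] 97.61680546103435
cover 91.5328179750225
keeper 105.69498180151423
```

View pics/home.png

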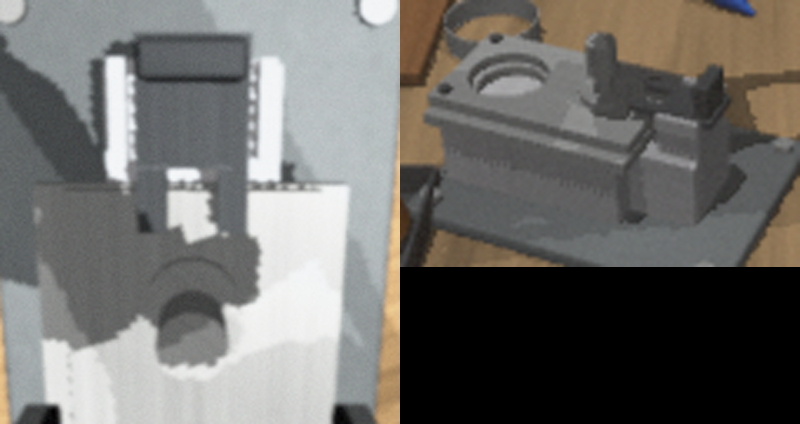

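The wrist view shows the collar top at z 97.6 mm, 6 mm above the cover's 91.5 mm, and the knob top at 143.6 mm, so the pin is home. Next I'll go behind the keeper tab with the fingers shut.

{"name": "step_arm", "arguments": {"motion": [[0,4,0,0,0],[0,8,0,0,0],[0,11.3,0,0,0],[0,11.3,0,0,0],[0,11.3,0,0,0],[0,11.3,0,0,0],[0,11.3,0,0,0],[0,11.3,0,0,0],[0,11.3,0,3,0],[0,11.3,0,6,0],[0,11.3,0,8,0],[0,11.3,0,9,0],[0,11.3,0,9.3,0],[0,11.3,0,9.3,0],[0,11.3,0,9.3,0]], "force": 30}}

```text
time: 18.0
tool_pos: [0.4977, 0.1799, 0.1156]
tcp_rot: [0.552, 3.091, 0.002]
wrist_force: [-0.6, 0.3, 0.6]
width: -0.001
grip_force: 0.0
```

```bash
python3 st.py
```

```text
t 18.05 press xy mm -113.4 1.07 collar z 95.0 F press 0.5 0.1 0.3 tau [-0.03 -0.06  0.02] w 0.001 0.0 rot [ 2.5e-03  8.0e-04 -1.0e+00]
```

{"name": "step_arm", "arguments": {"motion": [[0,-0.3,-0.1,0,0],[0,-0.6,-0.1,0,0],[0,-0.9,-0.1,0,0],[0,-1.2,-0.1,0,0],[0,-1.5,-0.1,0,0],[0,-1.8,-0.1,0,0],[0,-2.1,-0.1,0,0],[0,-2.4,-0.1,0,0],[0,-2.7,-0.1,0,0],[0,-3.0,-0.1,0,0],[0,-3.3,-0.1,0,0],[0,-3.5,-0.1,0,0],[0,-3.6,-0.1,0,0],[0,-3.6,-0.1,0,0]]}}

```text
time: 19.45
tool_pos: [0.5303, 0.166, 0.1142]
tcp_rot: [0.552, 3.092, -0.0]
wrist_force: [-1.6, -0.3, 1.5]
width: -0.0
grip_force: 0.6
```

```bash
python3 st.py
```

```text
t 19.5 press xy mm -78.1 -0.64 collar z 93.5 F press -1.2 0.4 0.8 tau [ 0.05  0.11 -0.  ] w 0.0 0.37813187096617185 rot [ 6.e-04 -2.e-04 -1.e+00]
```

Sliding freely so far (about 1–2 N). I'll go on to the stop.

{"name": "step_arm", "arguments": {"motion": [[0,-0.15,0,0,0],[0,-0.3,0,0,0],[0,-0.45,0,0,0],[0,-0.6,0,0,0],[0,-0.6,0,0,0]]}}

```text
time: 20.0
tool_pos: [0.5332, 0.1649, 0.1142]
tcp_rot: [-0.552, -3.087, -0.0]
wrist_force: [-9.8, 3.3, 7.4]
width: -0.0
grip_force: 5.3
```

```bash
python3 st.py
```

```text
t 20.05 press xy mm -74.97 -0.64 collar z 93.5 F press -10.8 0.3 6.6 tau [0.61 1.48 0.01] w -0.004 5.18290176987648 rot [-0.0053  0.0012 -1.    ]
```

{"name": "step_arm", "arguments": {"motion": [[0,0.4,0,0,0],[0,1.5,0,0,0],[0,3,0,0,0],[0,4.5,0,-2,0],[0,4.5,0,-6,0],[0,4.5,0,-10,0],[0,2,0,-10,0],[0,-2,0,-10,0],[0,-6,0,-10,0],[0,-7.5,0,-10,0],[0,-7.5,0,-10,0],[0,-7.5,0,-10,0]]}}

```text
time: 21.25
tool_pos: [0.6047, 0.1384, 0.2136]
tcp_rot: [-0.552, -3.091, 0.0]
wrist_force: [0.6, 0.1, 0.9]
width: -0.004
grip_force: 0.0
```

Run:
```python
from st import *
st(); im,d,K,T,c=grab("wrist"); P=cloud("w",d,K,T)
ims,*_=grab("side"); sc,*_=grab("scene")
L=np.stack([(P[...,:2]-O)@ex,(P[...,:2]-O)@ey,P[...,2]],-1)*1000
m=(L[...,2]>130)&(L[...,2]<138)&(abs(L[...,1])<22)&(L[...,0]<-35)&(L[...,0]>-100); q=L[m]; print("tab",len(q),q.mean(0),np.percentile(q[:,0],[2,98]))
m=(L[...,2]>101)&(L[...,2]<110)&(abs(L[...,1])<22)&(L[...,0]>-50)&(L[...,0]<30); q=L[m]; print("fork",len(q),np.median(q[:,2]),q[:,0].max(),np.percentile(q[:,0],[50,95,99]))
m=(np.hypot(L[...,0],L[...,1])<18)&(L[...,2]>137)&(L[...,2]<155); q=L[m]; print("knob",np.median(q[:,2]))
a=cv2.resize(im[50:260,150:350],(400,420),interpolation=2); b=cv2.resize(ims[90:260,160:330],(400,420),interpolation=2)
cv2.imwrite("pics/end.png",np.hstack([a,b])[:,:,::-1])
```

```text
t 21.3 press xy mm 0.94 -0.45 collar z 193.1 F press 0.1 0.0 0.3 tau [-0.04  0.02  0.03] w -0.004 0.0 rot [-1.8e-03  1.0e-04 -1.0e+00]
tab 697 [-5.85199286e+01  1.06621836e-01  1.33441156e+02] [-64.04169664 -52.88736159]
fork 1999 105.60756113922697 -0.7092508926593056 [-31.12067797  -4.99303949  -1.65565962]
knob 143.5835017500636
```

View pics/end.png

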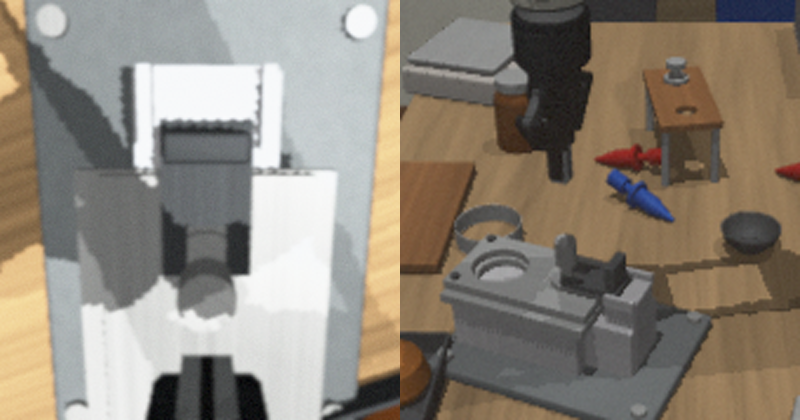

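The keeper tab is now at x = -58.5 mm (about 29.5 mm of travel, pushed against its stop with 10.8 N). The fork is over the collar, the pin height hasn't changed and the gripper is clear. The coloured decoys were balanced on their tips at the start and are now lying on the table. The gripper never came near them.

```bash
python3 -c "
from workcell import bot; print(bot.finish_job())"
```

```text
the job is handed in; nothing more can be done
None
```

The pin is home with its collar on the cover plate (highest push read about 24 N), the keeper is in against its stop, and the job was handed in at about 21 s. The red and blue look-alikes, upright at the start, were lying on the table at the end, though the gripper never went near them.

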